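# Stand the toppled foot casts back on their soles

## Robot

A 6-joint arm with a two-finger parallel gripper is mounted at the origin on the work surface. World frame = base frame: x ahead of the robot, y to its left, z up, the work surface at z = 0. Lengths are in mm, angles in degrees, forces in N, time in s.
With the tool pointing down it reaches from about 350 to 850 mm from the base axis. Payload 8.1 kg.
Tool frame: the origin (TCP) lies midway between the tips of the shut fingers; the grasp point (between the pads) lies 19 mm behind it; z points along the fingers, y is the line along which they close (so a half turn about z gives the same grasp; the last joint's range is limited). The gripper opens to 85 mm and grips with 20 to 120 N. Pads are 22 mm wide; open, the fingers measure 114 mm over their backs; the gripper's body (76 mm by 85 mm) begins 54 mm behind the grasp point. The pads swing forward as they close: fully open they stand 13 mm farther back than shut.
Start: joints at [-80.18, 7.471, 85.268, -0, 87.261, -4.893], TCP at [152.412, -580.324, 231.292] pointing down, gripper open.
Joint ranges: [-169.43, 169.43], [-51.17, 129.36], [1.28, 143.12], [-76.62, 256.62], [0, 156.53], [-152.29, 152.29]. Speed limits (degrees/s): [136.94, 136.94, 159.86, 180, 180, 180].

## Interface

Orientations are given as [roll, pitch, yaw] about the fixed x, y, z axes, in that order (R = Rz(yaw) Ry(pitch) Rx(roll)).
In Python, from bench import r gives the robot as it stands.
- The arm moves only by the tool send_rows, never from a script. Its argument "increments" is a list of rows, each a list of 6 numbers: the shift along the tool's x, y, z in mm, then the turn, a rotation vector about the tool's x, y, z in rad. A call has 1 to 5 rows; each row shifts and turns the commanded pose from where the row before left it, along the tool's axes as they then stand; what a row does not reach is not made up. A row lasts 1/8 s, in which the tool goes at most 62.5 mm and 10.7 degrees, less where a joint would pass 70% of its speed; a pose out of reach is approached as far as the arm can. A call is refused whole if a number of a shift passes 62.5 or a number of a turn 0.188, either way. A call with a gripper value outside its range is refused whole. "grip" is the closure, from -1 (fully open) to 1 (shut), set as the call begins (left out, the last holds). The fingers move at their own pace and stop on an object; "grip_force" is the grip in N (left out, the last holds). Time passes only in rows, so rows that do not move let the fingers close. It gives the time, the measured TCP pose, the force, the opening and the grip force at its end, in the units of the state.
- r.sense(): the state, without advancing time (a new reading comes with each control period).
- r.snapshot(name): name is "side" or "top"; returns a dict with "img" (480x640x3 uint8, blue, green, red), "z_map" (480x640 float32, mm along the optical axis (not along the pixel's ray), 0 where there is no reading), "fx", "fy", "cx", "cy" (pixels), "view" (4x4, takes a point from world to camera coordinates). Camera axes: x right, y down, z forward; pixel columns grow to the right and rows downward; lengths in mm; the calibration is good to about 2 mm. A picture is of the moment at which its call begins.
- r.hand_in(): hands the job in; it is judged then, once.
The state is a dict: "time": time; "joint_pos": joint angles; "qd": joint speeds; "joint_efforts": joint torques, N m; "tool_pos": TCP position; "tcp_rot": TCP orientation; "ft_force": force on the tool from outside, world axes, zero at the start; "wrist_torque": the same for the moment, N m; "finger_gap": finger opening in mm; "grip_force": force on a finger pad.
Only numpy, scipy, OpenCV 4.12 (cv2) and the standard library are available. Lean on these libraries where they do the work, as an engineer would, in place of code of your own. Each camera call takes 0.05 s, during which the arm holds its last target. There are 200 camera calls.

## Task

Two of the three plaster foot casts on the bench have toppled onto their backs, toes in the air. Push each of these two over by its toes, from the instep side, so that it stands flat on its sole again with its heel still about where it was; only push them, never lift or carry them. Leave the cast that already stands and everything else on the bench where it is.

Things in the scene. Friction and masses are not known exactly. Their poses are not given: they have to be found in the camera images.
- cast_a: White plaster cast of a child's left foot, about 0.55 kg, lying on its back (flat rear of calf and heel), toes up. Foot 150 long, 58 wide, sole flat. Origin: middle of the bottom rear edge of the heel, on the bench; the cast pivots over this edge. x: out of the sole (level while lying, straight down when standing); z: heel to toes (up while lying); y: across. Lying, the toes top out at z = 150.
- cast_a_toes (a point): Point on the instep side (top) of the toes of cast_a, 130 from the heel, 25 from the sole: push here towards the cast's +x. Toes 24 thick; instep rises to 68 above the sole at the shin. Tipped some 45 degrees, the cast falls onto its sole by itself, the shank swinging up and forward through where the toes were pushed.
- cast_a_top (a point): Centre of the cut end of the round shank of cast_a, 150 from the sole plane; shank 66 in diameter. While the cast lies the shank lies along its -x, 67 high; standing, the cast is 150 high. Its mass may be 0.41 to 0.74 kg.
- cast_b: White plaster cast of a child's right foot, about 0.55 kg, lying on its back (flat rear of calf and heel), toes up. Foot 150 long, 58 wide, sole flat. Origin: middle of the bottom rear edge of the heel, on the bench; the cast pivots over this edge. x: out of the sole (level while lying, straight down when standing); z: heel to toes (up while lying); y: across. Lying, the toes top out at z = 150.
- cast_b_toes (a point): Point on the instep side (top) of the toes of cast_b, 130 from the heel, 25 from the sole: push here towards the cast's +x. Toes 24 thick; instep rises to 68 above the sole at the shin. Tipped some 45 degrees, the cast falls onto its sole by itself, the shank swinging up and forward through where the toes were pushed.
- cast_b_top (a point): Centre of the cut end of the round shank of cast_b, 150 from the sole plane; shank 66 in diameter. While the cast lies the shank lies along its -x, 67 high; standing, the cast is 150 high. Its mass may be 0.41 to 0.74 kg.
- cast_c: A third plaster foot cast of the same shape and size, already standing on its sole, 150 high; to be left alone. Origin: middle of the bottom rear edge of the heel; x towards the toes (150 long), z up.
- jar: Clear screw-top jar, 48 in diameter, 85 high; origin under its centre.
- block: Small wooden block with a hole, 60 x 50 x 22 high; origin under its centre.
- rasp: Rasp lying flat, about 210 long, 26 wide, 24 high, wooden handle towards its -x; origin on the bench near the handle's front end.
- brush: Brush lying flat, 170 long along its x; origin under its middle.
- tape: Roll of paper tape lying flat, 50 in diameter, 24 high; origin under its centre.
- mixcup: Rubber mixing cup, 50 in diameter, 60 high; origin under its centre.
There are look-alikes about, which are no part of the job. Leave any pink or purple look-alike of the cast_a alone. What is shaped like the cast_b but blue is not meant.

How it is judged:
By the outcome, as a careful person would: the job done as asked, in the order asked, and still so for the second after the job is handed in, with the robot touching nothing.
It also fails if it takes over 53 s, if anything falls off the work surface, if the arm or the gripper's body presses on something with over 40 N, if the wrist force passes 120 N, or if a joint passes its speed limit or range.

## Working session

There is one attempt and no reset: what is moved stays moved. The work goes in short steps, Python scripts to look and compute and a tool call to move; the robot and the scene stay as the last step left them, time stands still between calls to the robot, and variables do not carry over. Pictures are saved under pics/ and viewed, at most 10 in all, crops included, and the job is handed in when it is done.

Besides the shell and the picture viewer there is one more tool, called after "Call:" as name(argument=value, ...) on one line, values as JSON. send_rows: Moves the arm, as the interface text tells. Its arguments: {"type":"object","properties":{"increments":{"type":"array"},"grip":{"type":"number"},"grip_force":{"type":"number"}},"required":["increments"]}

```bash
mkdir -p pics; ls
cat > h.py <<'E'
from bench import r
import numpy as np, cv2
def pts(s):
    z=s["z_map"];v,u=np.mgrid[:480,:640]
    c=np.stack([(u-s["cx"])/s["fx"]*z,(v-s["cy"])/s["fy"]*z,z,np.ones_like(z)],-1)
    w=c@np.linalg.inv(s["view"]).T
    w=w[...,:3]; w[z==0]=np.nan
    return w
E
python3 - <<'E'
from h import *
for n in("top","side"):
    s=r.snapshot(n); cv2.imwrite(f"pics/{n}0.png",s["img"]); np.savez(f"{n}0.npz",**s)
    print(n,s["fx"],np.linalg.inv(s["view"]).round(2), np.mean(s["z_map"]>0))
print(r.sense())
E
```

```text
pics
top 489.8340957945587 [[-1.00000e-02 -1.00000e+00  6.00000e-02  3.53210e+02]
 [-1.00000e+00  1.00000e-02 -0.00000e+00 -3.34400e+01]
 [-0.00000e+00 -6.00000e-02 -1.00000e+00  1.30613e+03]
 [ 0.00000e+00  0.00000e+00  0.00000e+00  1.00000e+00]] 0.995888671875
side 475.72694475408866 [[-8.8000e-01 -3.1000e-01  3.5000e-01  8.8330e+01]
 [-4.7000e-01  5.9000e-01 -6.5000e-01  5.9221e+02]
 [-0.0000e+00 -7.4000e-01 -6.7000e-01  7.6247e+02]
 [ 0.0000e+00  0.0000e+00  0.0000e+00  1.0000e+00]] 0.9958854166666666
{'time': 0.1, 'joint_pos': array([-8.01796458e+01,  7.51090782e+00,  8.53247413e+01, -1.37748955e-03,
        8.72621152e+01, -4.89258847e+00]), 'qd': array([ 0.04814302, -0.03719612, -0.12666603, -0.03055525,  0.08179942,
       -0.00574376]), 'joint_efforts': array([-7.89654541e-05, -5.70949602e+01, -5.01944661e+01, -3.12809489e-04,
        8.06347467e-03,  3.43539000e-06]), 'tool_pos': array([ 152.31626896, -579.81622368,  230.33170887]), 'tcp_rot': array([-1.79902475e+02, -6.96732873e-03,  1.47130037e+01]), 'ft_force': array([ 0.38705806, -0.21568717,  0.1952415 ]), 'wrist_torque': array([-0.03885131, -0.02458443,  0.03224886]), 'grip_force': 0.0, 'finger_gap': 85.52187683255848}
```

View pics/top0.png

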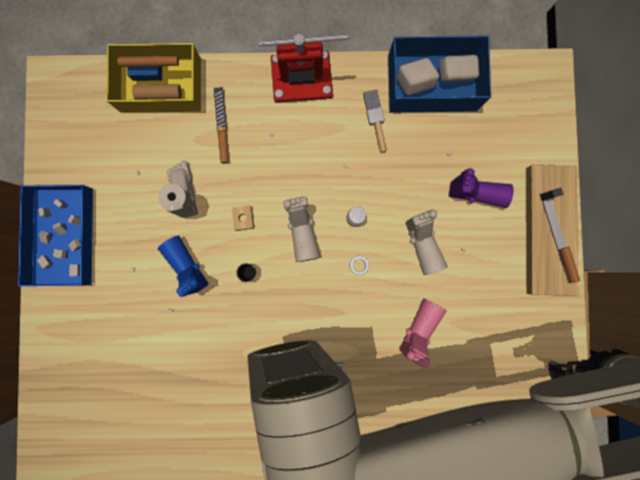

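View pics/side0.png

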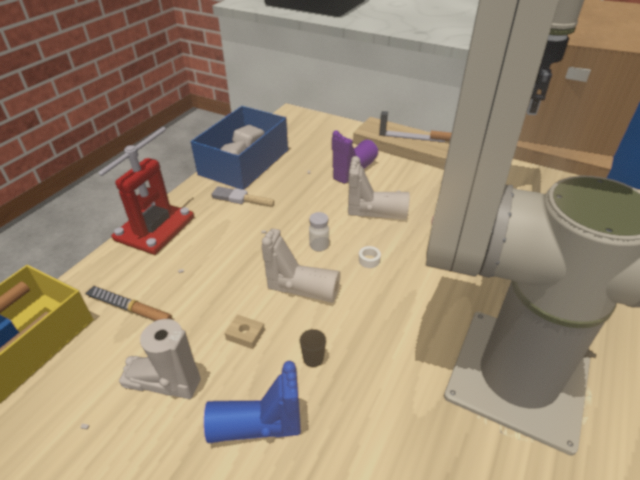

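The three white casts in the top view are one standing at (178,195) and two lying at (300,228) and (425,242), toes up on the far side. The blue (183,265), purple (482,188) and pink (423,332) ones are look-alikes. The two white lying casts are the ones meant.

```bash
cat > m.py <<'E'
from h import *
def load(n): return dict(np.load(n+"0.npz"))
def both(tops=None):
    P=[];C=[]
    for n in("top","side"):
        s=load(n);w=pts(s)[:, :].reshape(-1,3);P.append(w);C.append(cv2.cvtColor(s["img"],cv2.COLOR_BGR2HSV).reshape(-1,3))
    return np.vstack(P),np.vstack(C)
if __name__=="__main__":
    P,C=both()
    s=load("top");w=pts(s)
    crop=cv2.resize(s["img"][180:290,270:460],(760,440),interpolation=cv2.INTER_CUBIC);cv2.imwrite("pics/crop0.png",crop)
    for nm,(u0,u1,v0,v1) in dict(p=(275,328,190,270),q=(400,452,203,280)).items():
        q=w[v0:v1,u0:u1].reshape(-1,3); c=np.nanmean(q[q[:,2]>40],0)
        ok=(np.hypot(P[:,0]-c[0],P[:,1]-c[1])<130)&(P[:,2]>8)&(C[:,1]<75)&(C[:,2]>70)
        Q=P[ok]; tw=w.reshape(-1,3); 
        q=q[q[:,2]>8]
        sh=q[(q[:,2]>45)&(q[:,2]<75)]; toe=q[q[:,2]>125]
        m=sh[:,:2].mean(0);d=np.linalg.svd(sh[:,:2]-m,full_matrices=False)[2][0]; d*=np.sign(d[0])
        n=np.array([-d[1],d[0]])
        print(nm,"shank mid",m.round(),"dir deg",np.degrees(np.arctan2(d[1],d[0])).round(1),"len",np.ptp(sh[:,:2]@d).round(),"wid",np.ptp(sh[:,:2]@n).round(),"ztop",np.nanpercentile(sh[:,2],50).round(1))
        print(" cut end a",np.percentile(sh[:,:2]@d,1).round(), "perp",(m@n).round())
        t=toe[:,:2].mean(0);e=t-m
        print(" toe mean",t.round(),"n",len(toe),"along pct",np.percentile(toe[:,:2]@d,[1,50,99]).round(),"perp",np.percentile(toe[:,:2]@n,[1,50,99]).round(),"zmax",toe[:,2].max().round(),"dir to toes",np.degrees(np.arctan2(e[1],e[0])).round(1))
        for lo in range(int((m@d)-70),int((m@d)+120),12):
            k=(q[:,:2]@d>lo)&(q[:,:2]@d<lo+12)
            if k.sum(): print("  ",lo,k.sum(),q[k,2].max().round(),(q[k,:2]@n).min().round(),(q[k,:2]@n).max().round())
E
python3 m.py
```

```text
p shank mid [427.  -5.] dir deg 10.4 len 124.0 wid 61.0 ztop 58.9
 cut end a 372.0 perp -83.0
 toe mean [513.  12.] n 261 along pct [491. 506. 520.] perp [-109.  -81.  -53.] zmax 152.0 dir to toes 11.5
   360 19 67.0 -108.0 -53.0
   372 120 70.0 -115.0 -51.0
   384 111 71.0 -114.0 -52.0
   396 111 68.0 -114.0 -53.0
   408 107 69.0 -112.0 -53.0
   420 101 67.0 -111.0 -54.0
   432 100 66.0 -110.0 -54.0
   444 96 64.0 -108.0 -55.0
   456 127 79.0 -114.0 -50.0
   468 127 103.0 -114.0 -51.0
   480 129 131.0 -109.0 -54.0
   492 130 150.0 -109.0 -53.0
   504 124 152.0 -156.0 -52.0
   516 33 150.0 -110.0 -56.0
q shank mid [ 393. -323.] dir deg 26.6 len 151.0 wid 64.0 ztop 59.2
 cut end a 156.0 perp -465.0
 toe mean [ 474. -296.] n 258 along pct [276. 291. 305.] perp [-505. -477. -450.] zmax 156.0 dir to toes 18.4
   148 45 69.0 -495.0 -434.0
   160 122 70.0 -495.0 -432.0
   172 117 70.0 -495.0 -434.0
   184 115 67.0 -495.0 -436.0
   196 111 68.0 -496.0 -439.0
   208 107 66.0 -497.0 -441.0
   220 104 65.0 -497.0 -443.0
   232 102 66.0 -505.0 -446.0
   244 114 93.0 -507.0 -441.0
   256 113 115.0 -495.0 -442.0
   268 137 136.0 -502.0 -449.0
   280 159 156.0 -573.0 -449.0
   292 149 153.0 -506.0 -449.0
   304 13 135.0 -476.0 -454.0
```

View pics/crop0.png

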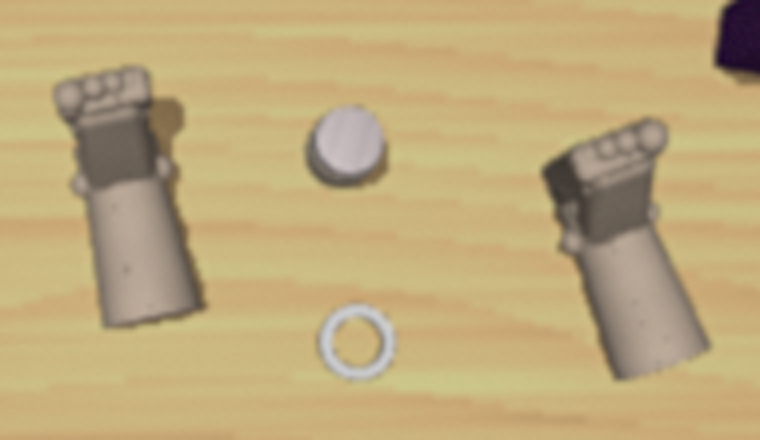

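The crop confirms both: grey-white plaster, toes up, soles facing +x. Left one (crop 105,190): heading about 10.5°. Right one (crop 625,250): heading about 20°. The jar and tape between them are clear of both fall paths. I start with the right one.

Call:
send_rows(increments=[[40,-23.5,0,0,0,0],[40,-23.5,0,0,0,0],[40,-23.5,0,0,0,0],[40,-23.5,0,0,0,0],[40,-23.5,0,0,0,0]], grip=1)

```text
time: 0.72
tool_pos: [316.7, -414.5, 230.9]
tcp_rot: [-180.0, 0.0, 14.7]
ft_force: [0.2, -0.4, -0.5]
finger_gap: -0.1
grip_force: 0.0
```

Call:
send_rows(increments=[[41,-23.5,0,0,0,0],[41,-23.5,0,0,0,0],[41,-23.5,0,0,0,-0.093],[0,0,0,0,0,0]])

```text
time: 1.23
tool_pos: [418.7, -313.9, 230.8]
tcp_rot: [-179.9, -0.0, 20.3]
ft_force: [0.1, 0.6, -1.0]
finger_gap: 0.1
grip_force: 0.0
```

Call:
send_rows(increments=[[0,0,50,0,0,0],[0,0,46,0,0,0],[10,0,0,0,0,0],[8,0,0,0,0,0],[0,0,0,0,0,0]])

```text
time: 1.85
tool_pos: [435.9, -311.4, 138.1]
tcp_rot: [179.8, -0.1, 20.1]
ft_force: [0.9, 0.3, 0.0]
finger_gap: 0.1
grip_force: 0.0
```

Call:
send_rows(increments=[[8,0,0,0,0,0],[8,0,0,0,0,0],[8,0,0,0,0,0],[8,0,0,0,0,0],[0,0,0,0,0,0]])

```text
time: 2.48
tool_pos: [465.1, -299.5, 136.4]
tcp_rot: [179.9, -0.0, 20.1]
ft_force: [-3.1, -0.6, 7.4]
finger_gap: 0.1
grip_force: 3.6
```

Run:
```python
from h import *
s=r.snapshot("side");cv2.imwrite("pics/s1.png",cv2.resize(s["img"][120:320,230:470],(720,600)))
```

```text
(no output)
```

View pics/s1.png

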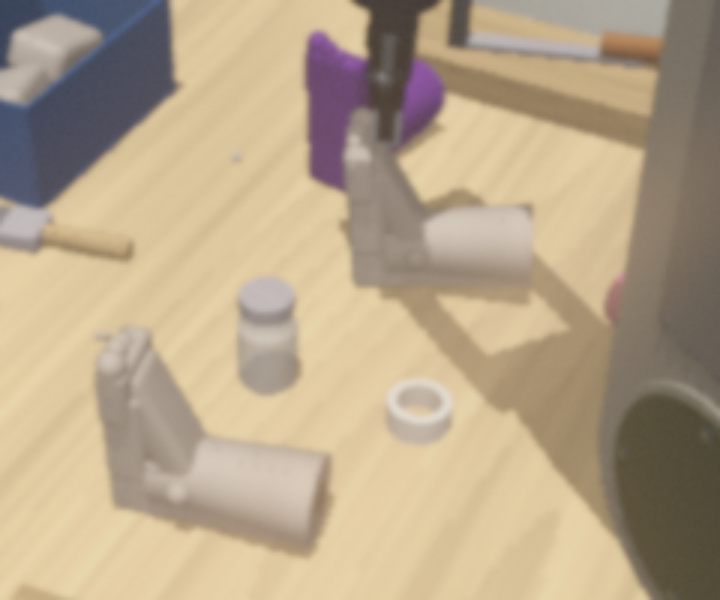

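Call:
send_rows(increments=[[9,0,1,0,0,0],[9,0,1,0,0,0],[9,0,1,0,0,0],[9,0,1,0,0,0]])

```text
time: 3.02
tool_pos: [498.6, -287.0, 131.8]
tcp_rot: [180.0, -0.0, 20.0]
ft_force: [0.5, -0.1, 1.5]
finger_gap: -0.0
grip_force: 1.2
```

Run:
```python
from h import *
s=r.snapshot("side");cv2.imwrite("pics/s2.png",cv2.resize(s["img"][120:320,230:470],(720,600)))
```

```text
(no output)
```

View pics/s2.png

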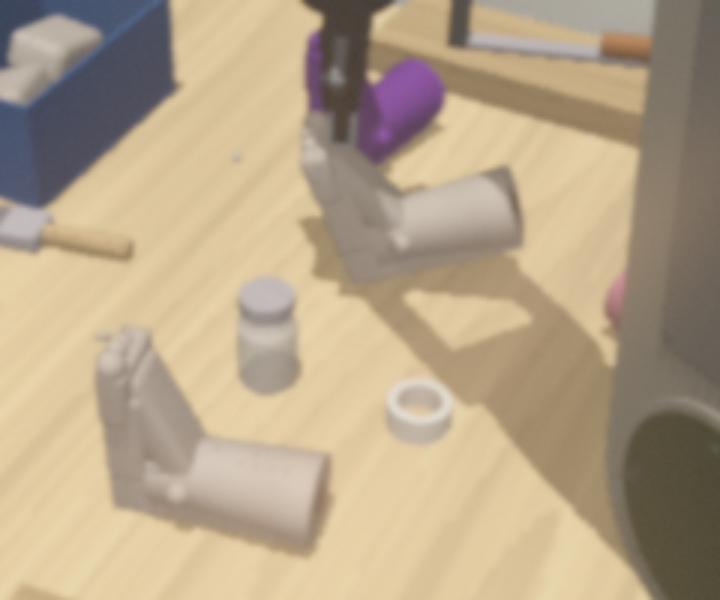

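It tips about its heel edge without sliding. I keep pushing, then continue forward and up, out of the shank's way.

Call:
send_rows(increments=[[10,0,2,0,0,0],[10,0,2,0,0,0],[10,0,2,0,0,0],[10,0,2,0,0,0],[12,0,2,0,0,0]])

```text
time: 3.7
tool_pos: [547.2, -268.7, 120.7]
tcp_rot: [-180.0, 0.0, 20.0]
ft_force: [0.6, -0.0, 0.3]
finger_gap: 0.2
grip_force: 0.0
```

Call:
send_rows(increments=[[12,0,1,0,0,0],[14,0,0,0,0,0],[20,0,-15,0,0,0],[20,0,-40,0,0,0],[0,0,-50,0,0,0]])

```text
time: 4.32
tool_pos: [609.5, -245.1, 224.9]
tcp_rot: [-179.9, 0.1, 20.1]
ft_force: [0.4, -0.6, -0.3]
finger_gap: -0.0
grip_force: 0.0
```

Run:
```python
from h import *
s=r.snapshot("side");cv2.imwrite("pics/s3.png",cv2.resize(s["img"][120:320,230:470],(720,600)))
```

```text
(no output)
```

View pics/s3.png

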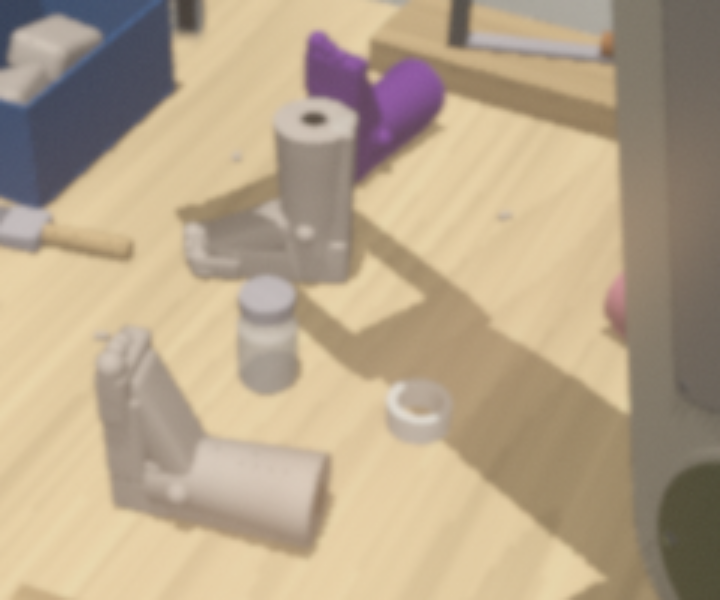

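The right cast stands flat, and the jar and the rest are untouched. Now the left one.

Call:
send_rows(increments=[[-11.5,-47.5,0,0,0,0],[-11.5,-47.5,0,0,0,0],[-11.5,-47.5,0,0,0,0],[-11.5,-47.5,0,0,0,0],[-11.5,-47.5,0,0,0,0]])

```text
time: 5.0
tool_pos: [472.8, -41.8, 225.6]
tcp_rot: [180.0, -0.1, 20.0]
ft_force: [-0.3, 0.9, 0.8]
finger_gap: 0.2
grip_force: 0.0
```

Call:
send_rows(increments=[[-11,-47.5,0,0,0,0.083],[0,0,0,0,0,0.083],[0,0,0,0,0,0]])

```text
time: 5.38
tool_pos: [447.1, -1.7, 225.9]
tcp_rot: [180.0, -0.1, 10.6]
ft_force: [0.2, -0.7, 0.4]
finger_gap: 0.5
grip_force: 0.0
```

Call:
send_rows(increments=[[0,0,45,0,0,0],[0,0,43,0,0,0],[12,0,0,0,0,0],[12,0,0,0,0,0],[8,0,0,0,0,0]])

```text
time: 6.0
tool_pos: [481.0, 3.5, 139.8]
tcp_rot: [179.9, -0.2, 10.6]
ft_force: [0.3, -0.1, -0.3]
finger_gap: 0.2
grip_force: 0.0
```

Call:
send_rows(increments=[[8,0,0,0,0,0],[8,0,0,0,0,0],[8,0,0,0,0,0],[9,0,1,0,0,0],[9,0,1,0,0,0]])

```text
time: 6.62
tool_pos: [521.4, 11.3, 137.3]
tcp_rot: [180.0, -0.2, 10.5]
ft_force: [-2.3, 0.9, 14.3]
finger_gap: 0.1
grip_force: 7.6
```

Run:
```python
from h import *
s=r.snapshot("side");cv2.imwrite("pics/s4.png",cv2.resize(s["img"][120:320,230:470],(720,600)))
```

```text
(no output)
```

View pics/s4.png

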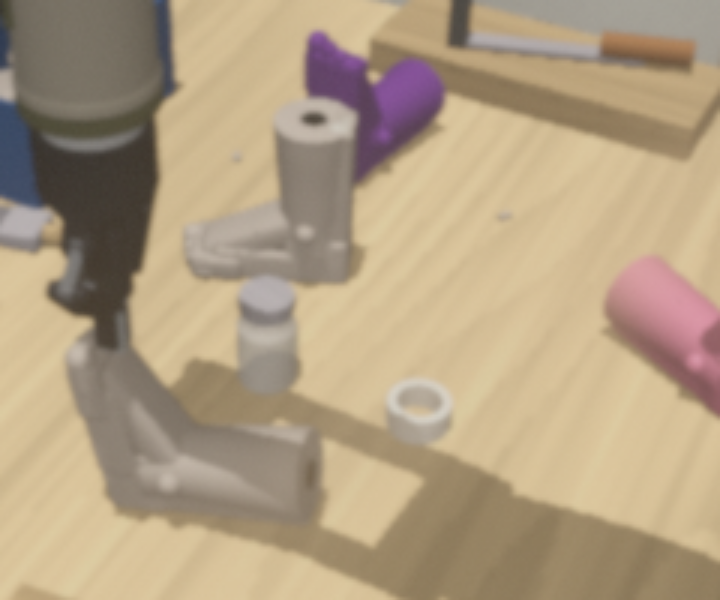

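Call:
send_rows(increments=[[9,0,0,0,0,0],[9,0,1,0,0,0],[9,0,1,0,0,0],[9,0,2,0,0,0],[10,0,3,0,0,0]])

```text
time: 7.3
tool_pos: [566.8, 19.9, 129.9]
tcp_rot: [180.0, -0.2, 10.5]
ft_force: [1.3, 1.4, 6.4]
finger_gap: 0.1
grip_force: 2.9
```

Call:
send_rows(increments=[[10,0,3,0,0,0],[10,0,3,0,0,0],[12,0,3,0,0,0],[12,0,1,0,0,0],[14,0,0,0,0,0]])

```text
time: 7.92
tool_pos: [622.1, 30.4, 117.6]
tcp_rot: [-180.0, 0.1, 10.5]
ft_force: [0.4, -0.6, -0.2]
finger_gap: -0.4
grip_force: 0.0
```

Call:
send_rows(increments=[[20,0,-15,0,0,0],[20,0,-40,0,0,0],[0,0,-50,0,0,0],[0,0,-20,0,0,0],[0,0,0,0,0,0]])

```text
time: 8.55
tool_pos: [662.2, 37.6, 245.0]
tcp_rot: [180.0, -0.2, 10.5]
ft_force: [-0.0, 1.1, -0.8]
finger_gap: -0.2
grip_force: 0.0
```

Run:
```python
from h import *
s=r.snapshot("side");cv2.imwrite("pics/s5.png",s["img"])
```

```text
(no output)
```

View pics/s5.png

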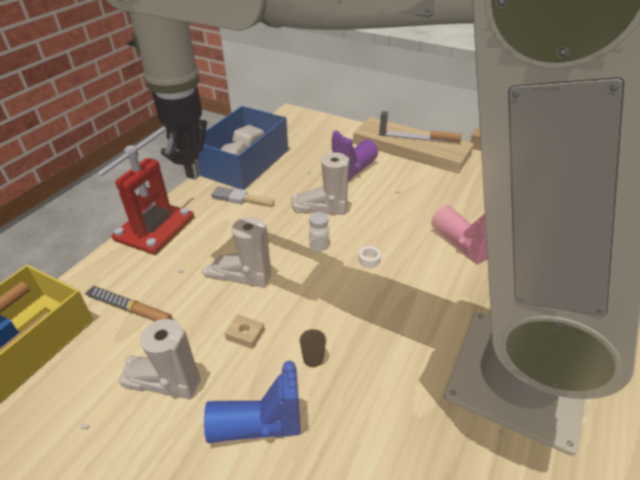

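Both casts stand flat on their soles: shank tops at (251,228) and (335,160). Everything else is where it was and the tool is clear, so I hand in.

```bash
python3 -c "
from bench import r
print(r.hand_in())"
```

```text
the job is handed in; nothing more can be done
None
```

Both toppled casts were pushed over by their toes and now stand flat on their soles, with nothing else on the bench disturbed; the job is handed in at about 8.6 s of the 53 s allowed.

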